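# Unscrew the cap of the round oil can and set it in the tray

## Task

Unscrew the black cap from the round can of wood oil, keep hold of it as it comes free, lift it off and set it down gently in the shallow wooden tray, open side down as it came off. Do not drop or throw the cap, and leave the square tin with its similar cap where it stands.

Things in the scene. Friction and masses are not known exactly. Their poses are not given: they have to be found in the camera images.
- oil_can: Round bare-metal can with a paper band, 100 mm diameter (103 at the rim), flat top 100 mm above the bench, standing in a square wooden cradle board (150 x 150 x 22 mm) screwed to the bench: it cannot move or turn. A threaded steel neck, 41 mm over the thread, rises 26 mm from the middle of its top. Origin on its axis at bench height, z up; yaw arbitrary.
- cap: Round ribbed black screw cap, 54 mm diameter, 32 mm tall, 40-85 g, fully down on the round can's neck (top 140 mm above the bench). Origin: centre of its open underside, z up. Grip its solid upper 14 mm across any diameter. Unscrews anticlockwise seen from above (yaw grows): rise with it, 16 mm a turn. Free after 3.0 to 3.6 rad: one 3.8 rad wrist turn, or regrips. Cannot be pulled straight off.
- tray: Shallow loose wooden tray, 200 x 200 mm outside, 22 mm tall, walls and floor 6 mm thick, 0.6 kg, empty. Origin at the centre of its underside, x and y along its sides.
- square_tin: Bystander: loose square bare-metal tin with a paper band, 90 x 90 x 100 mm, with a black cap of the same kind, top 140 mm above the bench. Origin at the centre of its underside. Not to be disturbed.

How it is judged:
By the outcome, as a careful person would: the job done as asked, in the order asked, and still so for the second after the job is handed in, with the robot touching nothing.
It also fails if it takes over 58 s, if anything falls off the work surface, if the arm or the gripper's body presses on something with over 40 N, if the wrist force passes 120 N, or if a joint passes its speed limit or range.

## Robot

A 6-joint arm with a two-finger parallel gripper is mounted at the origin on the work surface. World frame = base frame: x ahead of the robot, y to its left, z up, the work surface at z = 0. Lengths are in m, angles in rad, forces in N, time in s.
With the tool pointing down it reaches from about 0.4 to 0.825 m from the base axis. Payload 7 kg.
Tool frame: the origin (TCP) lies midway between the tips of the shut fingers; the grasp point (between the pads) lies 19 mm behind it; z points along the fingers, y is the line along which they close (so a half turn about z gives the same grasp; the last joint's range is limited). The gripper opens to 88 mm and grips with 3 to 60 N. Pads are 19 mm wide; open, the fingers measure 130 mm over their backs; the gripper's body (78 mm by 193 mm) begins 47 mm behind the grasp point.
Start: joints at [1.448, 0.359, 0.012, 0, -1.224, -0.288], TCP at [0.27, 0.619, 0.201] pointing down, gripper open.
Joint ranges: [-3.07, 3.07], [-1.43, 2.12], [-1.02, 1.25], [-3.03, 1.67], [-3.05, -0], [-3.03, 3.03]. Speed limits (rad/s): [2.39, 2.39, 3.01, 3.14, 3.14, 3.14].

## Interface

Orientations are given as [roll, pitch, yaw] about the fixed x, y, z axes, in that order (R = Rz(yaw) Ry(pitch) Rx(roll)).
In Python, from station import arm gives the robot as it stands. The module is installed in compiled form; this text tells all that it offers.
- The arm moves only by the tool carry_out, never from a script. Its argument "commands" is a list of rows, each a list of 4 numbers: the shift along the world's x, y, z in units of 50 mm (1.0 is 50 mm), then the turn about the world's z in units of 6 degrees (1.0 is 6 degrees). A call has exactly 10 rows; each row is the pose to reach, as a shift and turn from the pose commanded when the call began; what a row does not reach only later rows make up. A row lasts 1/8 s, in which the tool goes at most 62.5 mm and 10.7 degrees, less where a joint would pass 70% of its speed; a pose out of reach is approached as far as the arm can. A call with a gripper value outside its range is refused whole. "claw" is the closure, from 0 (fully open) to 1 (shut), set as the call begins (left out, the last holds). The fingers move at their own pace and stop on an object; "force" is the grip in N (left out, the last holds). Time passes only in rows, so rows that repeat a pose let the fingers close, or fill a call up. It gives the time, the measured TCP pose, the force, the opening and the grip force at its end, in the units of the state.
- arm.get_state(): the state, without advancing time (a new reading comes with each control period).
- arm.grab_frame(name): name is "scene" or "side" or "wrist"; returns a dict with "pixels" (400x640x3 uint8, red, green, blue), "fx", "fy", "cx", "cy" (pixels), "eye" and "orientation" of the camera in the world. Camera axes: x right, y down, z forward; pixel columns grow to the right and rows downward; lengths in m; the calibration is good to about 2 mm. The wrist camera is an equidistant fisheye: a pixel r from the principal point sees the ray r / f radians off the axis. A picture is of the moment at which its call begins. There is no depth.
- arm.job_done(): hands the job in; it is judged then, once.
Trained networks look in a picture, given as the dict that the camera call returned (one of the last four; its "shot" number tells which), for a name from the list of things; names that differ only in an ending like _2 or _b are one class to them, and where a whole thing is asked for, a point or a joint stands for the part that bears it (a point fixed in the world has none). Each returns a list of dicts, best first, with "conf" (0 to 1); they miss things now and then, are a little off and sometimes report something else, mostly with a low value. They report only what shows in the picture. A call takes as long as a camera call.
- arm.regions_of(picture, query): "pixels" (400x640 bool, what is visible of it) and "uv" ([column, row] in pixels, amid what is visible of it).
- arm.mark_of(picture, query): "uv" ([column, row] in pixels: a listed point, or the origin of a listed thing).
The state is a dict: "t": time; "q": joint angles; "qd": joint speeds; "joint_efforts": joint torques, N m; "eef_pos": TCP position; "ee_rot": TCP orientation; "force": force on the tool from outside, world axes, zero at the start; "moment": the same for the moment, N m; "width": finger opening in m; "gripper_force": force on a finger pad.
Only numpy, scipy, OpenCV 4.12 (cv2) and the standard library are available. Lean on these libraries where they do the work, as an engineer would, in place of code of your own. Each camera call takes 0.05 s, during which the arm holds its last target. There are 200 camera calls.

## Working session

There is one attempt and no reset: what is moved stays moved. The work goes in short steps, Python scripts to look and compute and a tool call to move; the robot and the scene stay as the last step left them, time stands still between calls to the robot, and variables do not carry over. Pictures are saved under pics/ and viewed, at most 10 in all, crops included, and the job is handed in when it is done.

Besides the shell and the picture viewer there is one more tool, called after ">>>" by a JSON object that holds its "op" and its "data", one argument or row to a line. carry_out: Moves the arm, as the interface text tells. Its arguments: {"type":"object","properties":{"commands":{"type":"array","items":{"type":"array","items":{"type":"number"}}},"claw":{"type":"number"},"force":{"type":"number"}},"required":["commands"]}

```bash
mkdir -p pics
cat > h.py <<'E'
from station import arm
import numpy as np, cv2
from scipy.spatial.transform import Rotation as R
def rot(o):
    o=np.array(o,float)
    if o.shape==(3,3): return o
    return R.from_euler('xyz',o).as_matrix() if o.size==3 else R.from_quat(o).as_matrix()
def ray(f,uv,fish=False):
    x=(uv[0]-f['cx'])/f['fx'];y=(uv[1]-f['cy'])/f['fy']
    if fish:
        r=np.hypot(x,y); d=np.array([x/r*np.sin(r),y/r*np.sin(r),np.cos(r)]) if r>1e-9 else np.array([0,0,1.])
    else: d=np.array([x,y,1.])
    return rot(f['orientation'])@d
def hit(f,uv,z,fish=False):
    d=ray(f,uv,fish);e=np.array(f['eye']);return (e+d*(z-e[2])/d[2])
def save(f,n): cv2.imwrite('pics/'+n,f['pixels'][:,:,::-1])
E
python3 - <<'E'
from h import *
s=arm.get_state();print(s['t'],s['eef_pos'],s['ee_rot'],s['width'],s['q'])
fs={}
for n in ['scene','side','wrist']:
    f=arm.grab_frame(n);fs[n]=f;print(n,f['eye'],f['orientation'],f['fx'])
    for q,z in [('oil_can',0),('cap',.108),('tray',0),('square_tin',0)]:
        for m in arm.mark_of(f,q)[:3]: print(q,m['conf'],np.round(m['uv']),hit(f,m['uv'],z,n=='wrist').round(4))
cv2.imwrite('pics/a.png',cv2.resize(np.hstack([fs[n]['pixels'] for n in ['scene','side']]),(800,250),interpolation=cv2.INTER_AREA)[:,:,::-1])
save(fs['wrist'],'w.png');save(fs['scene'],'s.png')
E
```

```text
0.0 [0.2693745  0.61834323 0.20011923] [ 3.13993992e+00 -1.24345665e-04 -4.10912733e-01] 0.08753215921868204 [ 1.44808044e+00  3.59392210e-01  1.10680953e-02 -3.72704660e-04
 -1.22409214e+00 -2.88070018e-01]
scene [1.11343125 0.02968297 0.80632317] [-2.468194   -0.00577768  1.61954702] 396.5454650247035
oil_can 0.6 [219. 186.] [ 0.4771 -0.26    0.    ]
cap 0.85 [212. 155.] [ 0.4685 -0.2578  0.108 ]
tray 0.89 [434. 222.] [0.564  0.2853 0.    ]
square_tin 0.61 [310. 223.] [ 0.5804 -0.0156  0.    ]
side [ 0.33112435 -0.52662903  0.4925484 ] [-2.16071858e+00  1.51023873e-03 -4.07449103e-01] 378.1570294917718
oil_can 0.61 [341. 364.] [ 0.4787 -0.2563  0.    ]
cap 0.77 [344. 316.] [ 0.478  -0.2595  0.108 ]
tray 0.61 [279. 173.] [0.5628 0.2803 0.    ]
square_tin 0.76 [338. 240.] [ 0.5877 -0.016   0.    ]
wrist [0.34416542 0.58579013 0.38431267] [ 2.83186706e+00 -1.54833798e-03 -1.98160858e+00] 309.70691628693146
```

View pics/s.png

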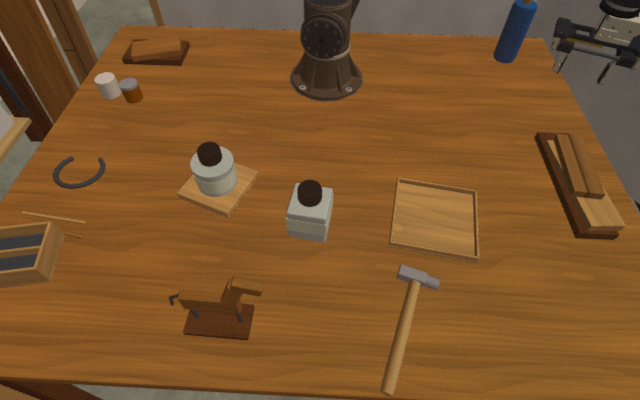

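View pics/w.png

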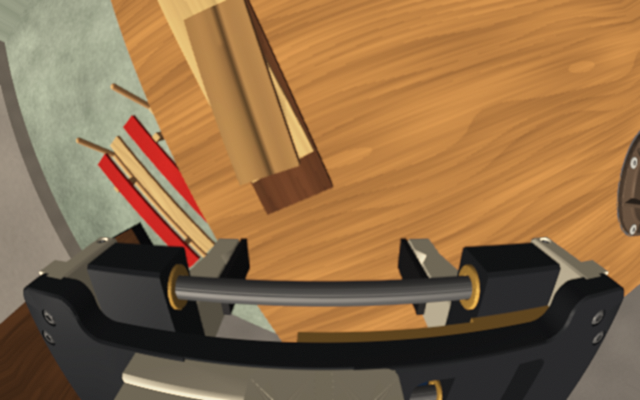

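>>> {"op": "carry_out", "data": {
  "commands": [
    [0.46,-0.84,0.04,-1.7],
    [0.92,-1.68,0.08,-3.4],
    [1.38,-2.52,0.12,-5.1],
    [1.84,-3.36,0.16,-6.8],
    [2.3,-4.2,0.2,-8.5],
    [2.76,-5.04,0.24,-10.2],
    [3.22,-5.88,0.28,-11.9],
    [3.68,-6.72,0.32,-13.6],
    [4.14,-7.56,0.36,-15.3],
    [4.6,-8.4,0.4,-17]
  ],
  "claw": 0
}}

```text
t: 2.0
eef_pos: [0.5001, 0.1974, 0.2215]
ee_rot: [-3.141, 0.001, -2.197]
force: [1.5, 0.7, 0.9]
width: 0.0875
gripper_force: 0.0
```

>>> {"op": "carry_out", "data": {
  "commands": [
    [-0.04,-1.0,0,-1.75],
    [-0.08,-2.0,0,-3.5],
    [-0.12,-3.0,0,-5.25],
    [-0.16,-4.0,0,-7],
    [-0.2,-5,0,-8.75],
    [-0.25,-6,0,-10.5],
    [-0.3,-7,0,-12.25],
    [-0.35,-8,0,-14],
    [-0.4,-9.1,0,-15.75],
    [-0.4,-9.1,0,-17]
  ]
}}

```text
t: 3.25
eef_pos: [0.4788, -0.2593, 0.2207]
ee_rot: [-3.141, -0.0, 2.303]
force: [-0.2, 0.6, 0.4]
width: 0.0871
gripper_force: 0.0
```

Run:
```python
from h import *
s=arm.get_state();print(s['t'],s['eef_pos'],s['ee_rot'],s['width'],s['q'],s['force'])
for n in ['wrist','scene','side']:
    f=arm.grab_frame(n)
    if n=='wrist': save(f,'w2.png')
    for q,z in [('oil_can',0),('cap',.108)]:
        for m in arm.mark_of(f,q)[:2]: print(n,q,m['conf'],np.round(m['uv']),hit(f,m['uv'],z,n=='wrist').round(4))
    for m in arm.regions_of(f,'cap')[:2]: print(n,'reg',m['conf'],np.round(m['uv']),hit(f,m['uv'],.135,n=='wrist').round(4),m['pixels'].sum())
```

```text
3.25 [ 0.4788158  -0.25934845  0.22069891] [-3.14088656e+00 -3.04493476e-04  2.30250273e+00] 0.08713594076178506 [-1.36191033e-01  1.31603987e-01 -2.46224761e-01  3.67735372e-04
 -1.19365636e+00 -2.27383065e+00] [-0.2032313   0.6174048   0.35378781]
wrist oil_can 0.88 [325. 169.] [ 0.4803 -0.26    0.    ]
wrist cap 0.88 [320. 191.] [ 0.4761 -0.2631  0.108 ]
wrist reg 0.85 [324. 196.] [ 0.4768 -0.2585  0.135 ] 2741
scene oil_can 0.73 [219. 187.] [ 0.4824 -0.2594  0.    ]
scene cap 0.93 [210. 156.] [ 0.4726 -0.2605  0.108 ]
scene reg 0.83 [210. 149.] [ 0.4746 -0.256   0.135 ] 509
side oil_can 0.88 [342. 365.] [ 0.4792 -0.258   0.    ]
side cap 0.74 [346. 316.] [ 0.4798 -0.2599  0.108 ]
side cap 0.46 [336. 243.] [ 0.5272 -0.1322  0.108 ]
side reg 0.94 [347. 306.] [ 0.4765 -0.2666  0.135 ] 1928
```

View pics/w2.png

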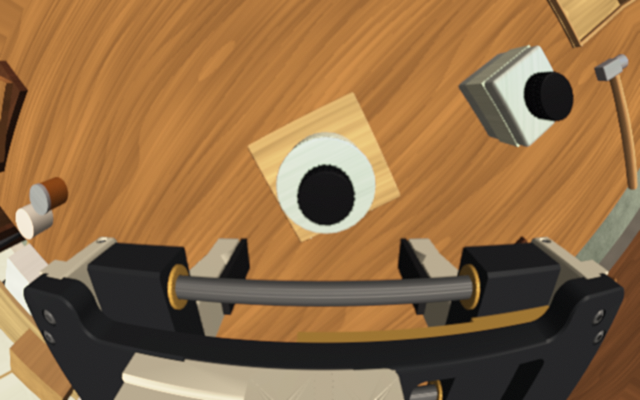

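>>> {"op": "carry_out", "data": {
  "commands": [
    [-0.02,0,-0.3,0],
    [-0.03,0,-0.6,0],
    [-0.03,0,-0.9,0],
    [-0.03,0,-1.2,0],
    [-0.03,0,-1.5,0],
    [-0.03,0,-1.8,0],
    [-0.03,0,-2.0,0],
    [-0.03,0,-2.12,0],
    [-0.03,0,-2.12,0],
    [-0.03,0,-2.12,0]
  ]
}}

```text
t: 5.1
eef_pos: [0.4784, -0.2563, 0.1155]
ee_rot: [3.141, 0.001, 2.312]
force: [-0.1, 0.0, -0.3]
width: 0.0879
gripper_force: 0.0
```

>>> {"op": "carry_out", "data": {
  "commands": [
    [0,0,0,0],
    [0,0,0,0],
    [0,0,0,0],
    [0,0,0,0],
    [0,0,0,0],
    [0,0,0,0],
    [0,0,0,0],
    [0,0,0,0],
    [0,0,0,0],
    [0,0,0,0]
  ],
  "claw": 1,
  "force": 35
}}

```text
t: 6.35
eef_pos: [0.4781, -0.2562, 0.1151]
ee_rot: [3.142, 0.0, 2.312]
force: [-0.3, 0.2, 0.0]
width: 0.0004
gripper_force: 0.0
```

Run:
```python
from h import *
f=arm.grab_frame('wrist');save(f,'w3.png')
s=arm.get_state();print(s)
```

```text
{'t': 6.4, 'q': array([-1.30531615e-01,  2.15940369e-01, -3.99936529e-01,  2.31402506e-06,
       -9.54863651e-01, -2.26997532e+00]), 'qd': array([-0.0014283 , -0.00024259, -0.00110048,  0.00090162,  0.00044098,
       -0.00044489]), 'joint_efforts': array([ 1.54240781e-03, -4.30077446e+01,  2.53581744e+01,  5.98825827e+00,
       -8.45736824e-02, -2.01196167e-05]), 'eef_pos': array([ 0.47806559, -0.25620596,  0.11507749]), 'ee_rot': array([3.14155820e+00, 4.39064566e-05, 2.31188338e+00]), 'force': array([-0.94249038,  0.39103943, -0.64195179]), 'moment': array([-0.02945297, -0.14354756,  0.03243961]), 'gripper_force': 0.0, 'width': 0.00029718473575117757}
```

View pics/w3.png

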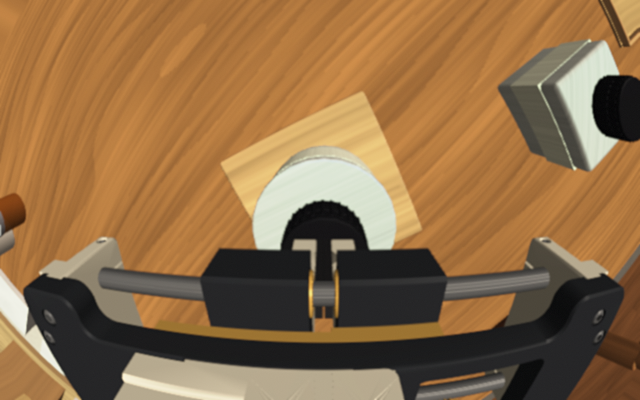

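Run:
```python
from h import *
def proj(f,p,fish=False):
    c=rot(f['orientation']).T@(np.array(p)-f['eye'])
    if fish:
        r=np.hypot(c[0],c[1]);k=np.arctan2(r,c[2])/r
    else:k=1/c[2]
    return np.array([f['cx']+f['fx']*c[0]*k,f['cy']+f['fy']*c[1]*k]).round(1)
s=arm.get_state();p=np.array(s['eef_pos'])
ims=[]
for n in ['scene','side','wrist']:
    f=arm.grab_frame(n);fi=n=='wrist'
    uv=proj(f,p,fi);print(n,'tcp',uv,'grasp',proj(f,p+[0,0,.019],fi),'captop',proj(f,[.477,-.26,.14],fi), 'eye',f['eye'])
    im=f['pixels'].copy()
    if n!='wrist':
        u=proj(f,[.477,-.26,.12]).astype(int);x=max(0,u[0]-70);y=max(0,min(u[1]-80,270))
        c=im[y:y+130,x:x+140];print(n,'crop origin',x,y);ims.append(cv2.resize(c,(400,371),interpolation=cv2.INTER_CUBIC))
cv2.imwrite('pics/c.png',np.hstack(ims)[:,:,::-1])
```

```text
scene tcp [211.2 155.5] grasp [209.5 149.9] captop [207.4 147.8] eye [1.11343125 0.02968297 0.80632317]
scene crop origin 139 73
side tcp [343.5 310.3] grasp [344.  299.9] captop [344.7 299.1] eye [ 0.33112435 -0.52662903  0.4925484 ]
side crop origin 274 230
wrist tcp [325.2 237.2] grasp [325.3 250.5] captop [319.6 258.3] eye [ 0.42070483 -0.19493966  0.29835054]
```

View pics/c.png

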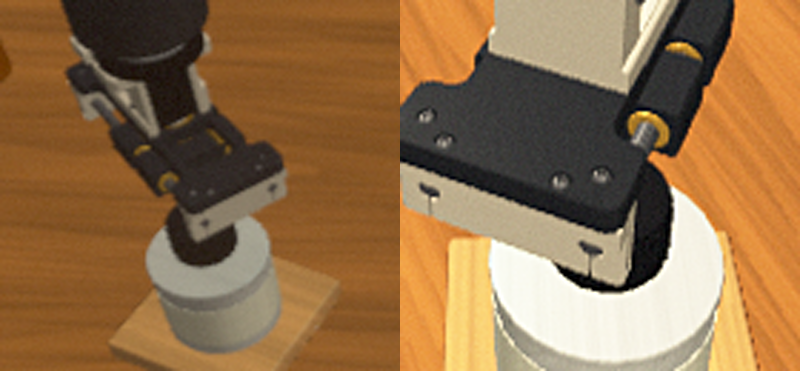

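Run:
```python
import cv2,numpy as np
a=cv2.imread('pics/w3.png')[150:300,240:410];b=cv2.imread('pics/w2.png')[110:260,240:410]
f=lambda c:np.clip(cv2.resize(c,(400,353),interpolation=cv2.INTER_CUBIC).astype(float)*1.6+10,0,255)
cv2.imwrite('pics/d.png',np.hstack([f(a),f(b)]))
```

```text
[ WARN:0@0.052] global loadsave.cpp:1063 imwrite_ Unsupported depth image for selected encoder is fallbacked to CV_8U.
```

View pics/d.png

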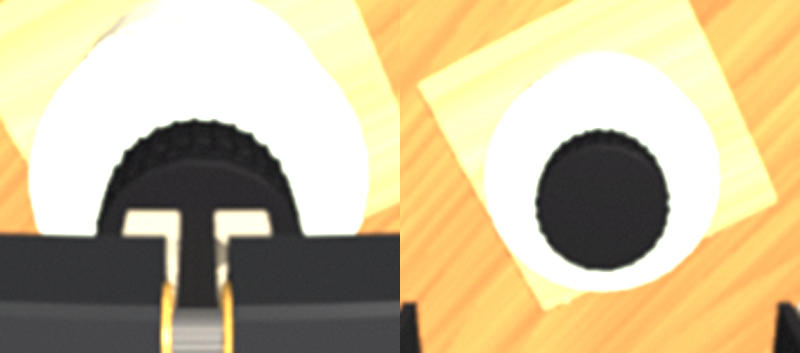

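```bash
cat >> h.py <<'E'
def proj(f,p,fish=False):
    c=rot(f['orientation']).T@(np.array(p)-f['eye'])
    if fish:
        r=np.hypot(c[0],c[1]);k=np.arctan2(r,c[2])/r
    else:k=1/c[2]
    return np.array([f['cx']+f['fx']*c[0]*k,f['cy']+f['fy']*c[1]*k]).round(1)
E
python3 - <<'E'
from h import *
s=arm.get_state();p=np.array(s['eef_pos']);T=rot(s['ee_rot'])
ims=[]
for n in ['scene','side']:
    f=arm.grab_frame(n);im=cv2.resize(f['pixels'],None,fx=4,fy=4,interpolation=cv2.INTER_CUBIC)
    P=lambda q:tuple((proj(f,q)*4).astype(int))
    for r,z,col in [(.027,.14,(255,0,0)),(.0515,.1,(0,255,0))]:
        pts=np.array([P([.478+r*np.cos(a),-.259+r*np.sin(a),z]) for a in np.linspace(0,6.28,40)]);cv2.polylines(im,[pts],True,col,1)
    for dz,col in [(-.066,(255,255,0)),(-.019,(0,255,255)),(0,(255,0,255))]:
        hx,hy=(.039,.0965) if dz==-.066 else (.0095,.021)
        pts=np.array([P(p+T@[a*hx,b*hy,dz]) for a,b in [(1,1),(1,-1),(-1,-1),(-1,1)]]);cv2.polylines(im,[pts],True,col,1)
    u=P([.478,-.26,.14]);y=max(0,min(u[1]-230,1120));ims.append(im[y:y+480,u[0]-200:u[0]+200])
cv2.imwrite('pics/e.png',np.hstack(ims)[:,:,::-1])
E
```

```text
(no output)
```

View pics/e.png

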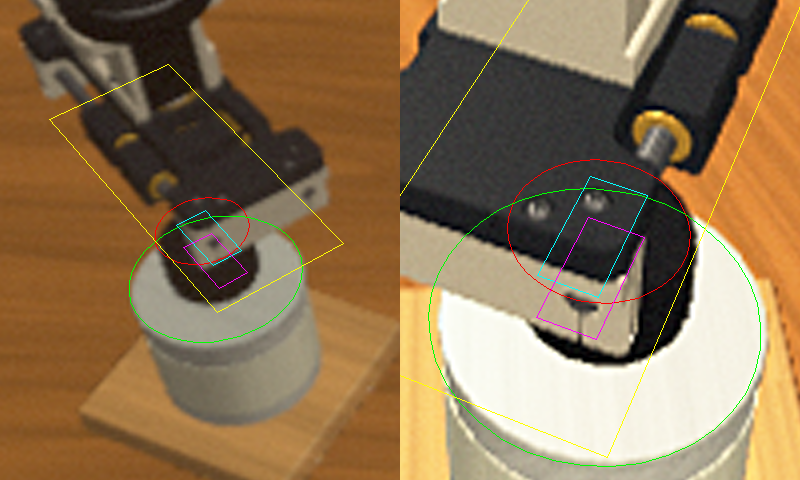

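Run:
```python
from h import *
from scipy.optimize import least_squares
f=arm.grab_frame('wrist'); f=dict(f)
uv=np.array([[221,164],[364,93],[421,228]])  # w3 cradle corners, third corner hand-read
C=np.array([[-1,-1],[1,-1],[1,1],[-1,1]])*.075
print(f['eye'],f['orientation'],arm.get_state()['eef_pos'])
for name,eye,uvs in [('w3',np.array(f['eye']),uv),('w2',np.array(f['eye'])+[0.0004,-.0026,.1052],np.array([[248,146],[353,94],[399,193],[302,241]]))]:
    g=dict(f);
    def res(v):
        g['eye']=eye+[0,0,v[3]];c,s=np.cos(v[2]),np.sin(v[2])
        k=[proj(g,[*(v[:2]+np.array([[c,-s],[s,c]])@q),.022],True) for q in C]
        P=np.array(k);out=[]
        return np.concatenate([np.sort_complex(P@[1,1j])[:0].real,(P[:len(uvs)]-uvs).ravel()])
    best=min((least_squares(res,[.478,-.259,a,0],diff_step=1e-3) for a in np.arange(0,6.28,.4)),key=lambda r:r.cost)
    print(name,best.x.round(4),best.cost)
    C2=C[::-1].copy()
    C=C2
    best=min((least_squares(res,[.478,-.259,a,0],diff_step=1e-3) for a in np.arange(0,6.28,.4)),key=lambda r:r.cost)
    print(name,best.x.round(4),best.cost)
m=arm.mark_of(f,'square_tin');print([(k['conf'],k['uv']) for k in m[:1]],[proj(dict(f,eye=np.array(f['eye'])+[0,0,d]),[.584,-.016,0],True) for d in (0,.03)])
print([proj(dict(f,eye=np.array(f['eye'])+[0,0,d]),[.478,-.259,.1],True) for d in (0,.03)])
```

```text
[ 0.42070485 -0.19493969  0.29835094] [2.83191479e+00 1.48253524e-03 7.41113360e-01] [ 0.47806156 -0.25617688  0.11505825]
w3 [ 0.4524 -0.2006  6.081   0.    ] 16019.929999999998
w3 [ 0.4804 -0.2589  1.1963  0.    ] 18.454999999999917
w2 [ 0.4789 -0.257   7.4931  0.    ] 20.969999999999956
w2 [ 0.4915 -0.264   7.0065  0.    ] 24700.835
[(0.61, [537.0, 105.2])] [array([538.5, 100.8]), array([523.9, 100. ])]
[array([322.3, 230.8]), array([322.5, 215.7])]
```

The shut fingers appear in front of the cap top (wrist view, about (325,240)). Finger spacing there puts the real tips at z≈0.141, about 26 mm above the reported TCP. So they closed just over the cap. I'll open, go 14 mm lower (safe whichever height is right) and close again.

>>> {"op": "carry_out", "data": {
  "commands": [
    [0,0,0,0],
    [0,0,0,0],
    [0,-0.05,0,0],
    [0,-0.05,0,0],
    [0,-0.05,0,0],
    [0,-0.05,-0.07,0],
    [0,-0.05,-0.14,0],
    [0,-0.05,-0.21,0],
    [0,-0.05,-0.28,0],
    [0,-0.05,-0.28,0]
  ],
  "claw": 0
}}

```text
t: 8.0
eef_pos: [0.4778, -0.2584, 0.1004]
ee_rot: [-3.141, -0.001, 2.312]
force: [-0.2, 0.2, 0.6]
width: 0.0868
gripper_force: 0.0
```

>>> {"op": "carry_out", "data": {
  "commands": [
    [0,0,0,0],
    [0,0,0,0],
    [0,0,0,0],
    [0,0,0,0],
    [0,0,0,0],
    [0,0,0,0],
    [0,0,0,0],
    [0,0,0,0],
    [0,0,0,0],
    [0,0,0,0]
  ],
  "claw": 1,
  "force": 10
}}

```text
t: 9.25
eef_pos: [0.4786, -0.2585, 0.1012]
ee_rot: [3.141, 0.001, 2.312]
force: [3.9, 3.6, -0.2]
width: 0.0534
gripper_force: 10.0
```

>>> {"op": "carry_out", "data": {
  "commands": [
    [0,0,0,0],
    [0,0,0,0],
    [0,0,0,0],
    [0,0,0,0],
    [0.02,0.02,-0.03,0],
    [0.02,0.02,-0.06,0],
    [0.02,0.02,-0.09,0],
    [0.02,0.02,-0.12,0],
    [0.02,0.02,-0.15,0],
    [0.02,0.02,-0.15,0]
  ],
  "claw": 0.2
}}

```text
t: 10.5
eef_pos: [0.4789, -0.2576, 0.0934]
ee_rot: [-3.141, -0.0, 2.312]
force: [-0.9, -0.1, 0.0]
width: 0.07
gripper_force: 0.0
```

>>> {"op": "carry_out", "data": {
  "commands": [
    [0,0,0,0],
    [0,0,0,0],
    [0,0,0,0],
    [0,0,0,0],
    [0,0,0,0],
    [0,0,0,0],
    [0,0,0,0],
    [0,0,0,0],
    [0,0,0,0],
    [0,0,0,0]
  ],
  "claw": 1,
  "force": 35
}}

```text
t: 11.75
eef_pos: [0.4791, -0.2577, 0.0936]
ee_rot: [3.142, 0.0, 2.312]
force: [-0.9, -0.3, 1.6]
width: 0.0535
gripper_force: 35.0
```

>>> {"op": "carry_out", "data": {
  "commands": [
    [0,0,0.005,1],
    [0,0,0.011,2],
    [0,0,0.016,3],
    [0,0,0.021,4],
    [0,0,0.027,5],
    [0,0,0.032,6],
    [0,0,0.037,7],
    [0,0,0.043,8],
    [0,0,0.048,9],
    [0,0,0.053,10]
  ]
}}

```text
t: 13.0
eef_pos: [0.4788, -0.2576, 0.0959]
ee_rot: [3.141, -0.001, -2.921]
force: [-0.2, -1.3, -0.6]
width: 0.0533
gripper_force: 35.0
```

Run:
```python
from h import *
s=arm.get_state();print(s['q'].round(3),s['force'].round(1),s['moment'].round(2),s['width'],s['gripper_force'],s['eef_pos'])
```

```text
[-0.133  0.239 -0.42  -0.    -0.913 -1.217] [-0.2 -1.3 -0.6] [-0.51  0.03 -0.07] 0.05328292473310521 34.99855587724596 [ 0.47878765 -0.25764952  0.09588873]
```

>>> {"op": "carry_out", "data": {
  "commands": [
    [0,0,0.005,1],
    [0,0,0.011,2],
    [0,0,0.016,3],
    [0,0,0.021,4],
    [0,0,0.027,5],
    [0,0,0.032,6],
    [0,0,0.037,7],
    [0,0,0.043,8],
    [0,0,0.048,9],
    [0,0,0.053,10]
  ]
}}

```text
t: 14.25
eef_pos: [0.4795, -0.2588, 0.0991]
ee_rot: [-3.14, -0.001, -1.873]
force: [0.9, -6.1, -1.1]
width: 0.0532
gripper_force: 35.0
```

>>> {"op": "carry_out", "data": {
  "commands": [
    [0,0,0.005,1],
    [0,0,0.011,2],
    [0,0,0.016,3],
    [0,0,0.021,4],
    [0,0,0.027,5],
    [0,0,0.032,6],
    [0,0,0.037,7],
    [0,0,0.043,8],
    [0,0,0.048,9],
    [0,0,0.053,10]
  ]
}}

```text
t: 15.5
eef_pos: [0.4805, -0.259, 0.1021]
ee_rot: [-3.141, -0.003, -0.826]
force: [3.6, -6.1, -0.5]
width: 0.0535
gripper_force: 35.0
```

>>> {"op": "carry_out", "data": {
  "commands": [
    [0,0,0.004,0.7],
    [0,0,0.008,1.4],
    [0,0,0.011,2.1],
    [0,0,0.015,2.8],
    [0,0,0.019,3.5],
    [0,0,0.023,4.2],
    [0,0,0.026,4.9],
    [0,0,0.03,5.6],
    [0,0,0.034,6.3],
    [0,0,0.037,7]
  ]
}}

```text
t: 16.75
eef_pos: [0.4807, -0.2586, 0.1039]
ee_rot: [3.14, -0.003, -0.094]
force: [3.3, -4.0, -1.7]
width: 0.0529
gripper_force: 35.0
```

>>> {"op": "carry_out", "data": {
  "commands": [
    [0,0,0.02,0],
    [0,0,0.04,0],
    [0,0,0.06,0],
    [0,0,0.08,0],
    [0,0,0.1,0],
    [0,0,0.12,0],
    [0,0,0.14,0],
    [0,0,0.16,0],
    [0,0,0.18,0],
    [0,0,0.2,0]
  ]
}}

```text
t: 18.0
eef_pos: [0.4788, -0.2576, 0.1133]
ee_rot: [-3.141, 0.0, -0.097]
force: [0.2, -0.4, -0.1]
width: 0.0535
gripper_force: 35.0
```

Run:
```python
from h import *
s=arm.get_state();print(s['q'].round(3),s['force'].round(1),s['moment'].round(2),s['width'],s['gripper_force'],s['eef_pos'])
a=arm.grab_frame('side')['pixels'][230:400,240:440];b=arm.grab_frame('wrist')['pixels'][130:330,220:420]
cv2.imwrite('pics/g.png',np.hstack([cv2.resize(a,(400,340)),cv2.resize(b,(340,340))])[:,:,::-1])
```

```text
[-0.133  0.22  -0.399 -0.    -0.952  1.607] [ 0.2 -0.4 -0.1] [-0.05 -0.   -0.01] 0.05348945426280457 34.99996314640157 [ 0.47877726 -0.25763263  0.11333454]
```

View pics/g.png

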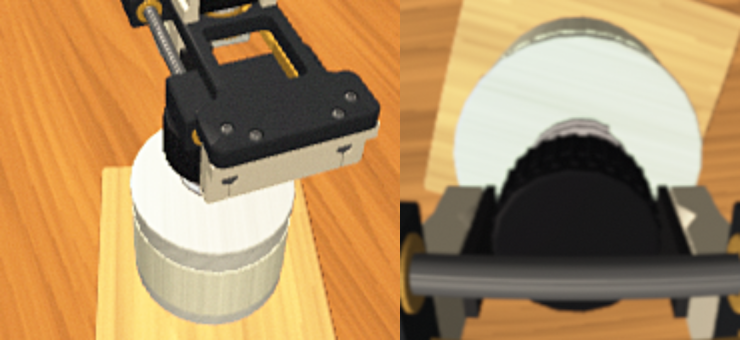

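>>> {"op": "carry_out", "data": {
  "commands": [
    [0,0,0.15,0],
    [0,0,0.3,0],
    [0,0,0.5,0],
    [0,0,0.7,0],
    [0,0,0.9,0],
    [0,0,1.1,0],
    [0,0,1.3,0],
    [0,0,1.5,0],
    [0,0,1.7,0],
    [0,0,1.8,0]
  ]
}}

```text
t: 19.35
eef_pos: [0.4793, -0.2577, 0.2042]
ee_rot: [3.142, -0.001, -0.097]
force: [-0.4, 0.1, 0.1]
width: 0.053
gripper_force: 35.0
```

>>> {"op": "carry_out", "data": {
  "commands": [
    [0.03,0.2,0,0],
    [0.1,0.6,0,0],
    [0.18,1.1,0,0],
    [0.26,1.7,0,0],
    [0.35,2.3,0,0],
    [0.44,2.9,0,0],
    [0.54,3.5,0,0],
    [0.64,4.1,0,0],
    [0.74,4.7,0,0],
    [0.84,5.3,0,0]
  ]
}}

```text
t: 20.6
eef_pos: [0.5207, 0.0088, 0.2029]
ee_rot: [3.141, 0.001, -0.096]
force: [0.1, 0.1, 0.4]
width: 0.053
gripper_force: 35.0
```

>>> {"op": "carry_out", "data": {
  "commands": [
    [0.1,0.6,0,0],
    [0.2,1.2,0,0],
    [0.3,1.8,0,0],
    [0.4,2.4,0,0],
    [0.5,3.0,0,0],
    [0.6,3.6,0,0],
    [0.68,4.3,0,0],
    [0.76,4.9,0,0],
    [0.84,5.3,0,0],
    [0.84,5.5,0,0]
  ]
}}

```text
t: 21.85
eef_pos: [0.563, 0.2833, 0.2029]
ee_rot: [3.141, 0.001, -0.096]
force: [-0.5, -0.8, -1.4]
width: 0.0529
gripper_force: 35.0
```

Run:
```python
from h import *
s=arm.get_state();print(s['q'].round(3),s['force'].round(1),s['width'],s['eef_pos'],s['ee_rot'])
for n in ['wrist','scene','side']:
    f=arm.grab_frame(n)
    if n=='wrist': save(f,'t.png')
    for q,z in [('tray',0),('square_tin',0)]:
        for m in arm.mark_of(f,q)[:1]: print(n,q,m['conf'],np.round(m['uv']),hit(f,m['uv'],z,n=='wrist').round(4))
```

```text
[ 0.775  0.285 -0.089 -0.    -1.197  0.699] [-0.5 -0.8 -1.4] 0.05289678217962328 [0.56303813 0.28331631 0.20286242] [ 3.14098378e+00  5.19132433e-04 -9.60751717e-02]
wrist tray 0.9 [324. 175.] [0.5542 0.282  0.    ]
wrist square_tin 0.72 [528. 140.] [ 0.5842 -0.0195  0.    ]
scene tray 0.95 [434. 223.] [0.566  0.2845 0.    ]
scene square_tin 0.8 [307. 225.] [ 0.5862 -0.022   0.    ]
side tray 0.68 [273. 172.] [0.5508 0.2888 0.    ]
side square_tin 0.61 [338. 242.] [ 0.5865 -0.0204  0.    ]
```

View pics/t.png

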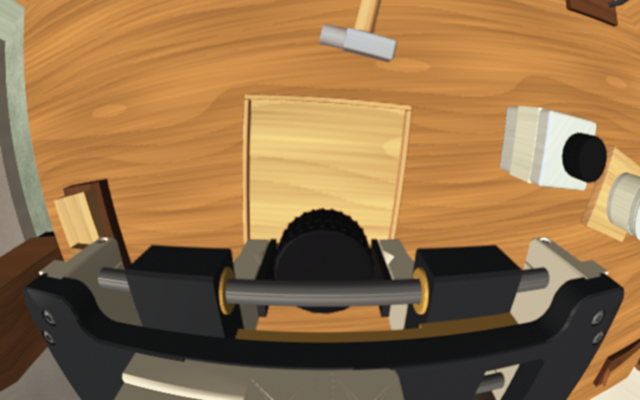

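>>> {"op": "carry_out", "data": {
  "commands": [
    [-0.02,0,-0.2,0],
    [-0.05,0,-0.5,0],
    [-0.08,0,-0.9,0],
    [-0.1,0,-1.3,0],
    [-0.1,0,-1.7,0],
    [-0.1,0,-2.1,0],
    [-0.1,0,-2.5,0],
    [-0.1,0,-2.9,0],
    [-0.1,0,-3.3,0],
    [-0.1,0,-3.6,0]
  ]
}}

```text
t: 23.55
eef_pos: [0.5572, 0.2817, 0.0214]
ee_rot: [3.14, 0.001, -0.097]
force: [0.3, 0.2, -0.5]
width: 0.0527
gripper_force: 35.0
```

>>> {"op": "carry_out", "data": {
  "commands": [
    [0,0,-0.05,0],
    [0,0,-0.1,0],
    [0,0,-0.15,0],
    [0,0,-0.2,0],
    [0,0,-0.25,0],
    [0,0,-0.3,0],
    [0,0,-0.34,0],
    [0,0,-0.38,0],
    [0,0,-0.42,0],
    [0,0,-0.44,0]
  ]
}}

```text
t: 24.8
eef_pos: [0.558, 0.2823, 0.0012]
ee_rot: [3.141, 0.0, -0.097]
force: [0.3, 0.7, -0.8]
width: 0.0534
gripper_force: 35.0
```

>>> {"op": "carry_out", "data": {
  "commands": [
    [0,0,-0.01,0],
    [0,0,-0.02,0],
    [0,0,-0.03,0],
    [0,0,-0.04,0],
    [0,0,-0.05,0],
    [0,0,-0.06,0],
    [0,0,-0.07,0],
    [0,0,-0.08,0],
    [0,0,-0.09,0],
    [0,0,-0.1,0]
  ]
}}

```text
t: 26.05
eef_pos: [0.5581, 0.2823, -0.0037]
ee_rot: [-3.142, -0.0, -0.097]
force: [0.1, -0.5, -0.0]
width: 0.053
gripper_force: 35.0
```

Not yet touching; expected contact is about 4 mm lower.

>>> {"op": "carry_out", "data": {
  "commands": [
    [0,0,-0.01,0],
    [0,0,-0.02,0],
    [0,0,-0.03,0],
    [0,0,-0.04,0],
    [0,0,-0.05,0],
    [0,0,-0.06,0],
    [0,0,-0.07,0],
    [0,0,-0.075,0],
    [0,0,-0.08,0],
    [0,0,-0.08,0]
  ]
}}

```text
t: 27.3
eef_pos: [0.558, 0.2823, -0.0077]
ee_rot: [3.142, 0.0, -0.097]
force: [0.9, -0.1, -0.6]
width: 0.0531
gripper_force: 35.0
```

>>> {"op": "carry_out", "data": {
  "commands": [
    [0,0,-0.004,0],
    [0,0,-0.008,0],
    [0,0,-0.012,0],
    [0,0,-0.016,0],
    [0,0,-0.02,0],
    [0,0,-0.024,0],
    [0,0,-0.028,0],
    [0,0,-0.03,0],
    [0,0,-0.03,0],
    [0,0,-0.03,0]
  ]
}}

```text
t: 28.55
eef_pos: [0.5581, 0.2823, -0.0084]
ee_rot: [-3.142, -0.0, -0.096]
force: [-2.1, -0.9, 8.3]
width: 0.0536
gripper_force: 35.0
```

Contact (8 N up). Release, then rise.

>>> {"op": "carry_out", "data": {
  "commands": [
    [0,0,0.01,0],
    [0,0,0.01,0],
    [0,0,0.01,0],
    [0,0,0.01,0],
    [0,0,0.01,0],
    [0,0,0.01,0],
    [0,0,0.01,0],
    [0,0,0.01,0],
    [0,0,0.01,0],
    [0,0,0.01,0]
  ],
  "claw": 0
}}

```text
t: 29.8
eef_pos: [0.5581, 0.2823, -0.0086]
ee_rot: [-3.142, -0.0, -0.097]
force: [0.3, 0.2, -0.4]
width: 0.0878
gripper_force: 0.0
```

>>> {"op": "carry_out", "data": {
  "commands": [
    [0,0,0.1,0],
    [0,0,0.25,0],
    [0,0,0.5,0],
    [0,0,0.8,0],
    [0,0,1.2,0],
    [0,0,1.6,0],
    [0,0,2.0,0],
    [0,0,2.4,0],
    [0,0,2.8,0],
    [0,0,3.0,0]
  ]
}}

```text
t: 31.05
eef_pos: [0.5586, 0.2827, 0.1436]
ee_rot: [-3.14, -0.002, -0.097]
force: [-0.0, 0.2, 0.1]
width: 0.0874
gripper_force: 0.0
```

Run:
```python
from h import *
s=arm.get_state();print(s['t'],s['width'],s['eef_pos'],s['force'])
save(arm.grab_frame('wrist'),'z.png')
```

```text
31.05 0.08741704444648543 [0.55862072 0.28271536 0.14364123] [-0.0353501   0.18138063  0.06582989]
```

View pics/z.png

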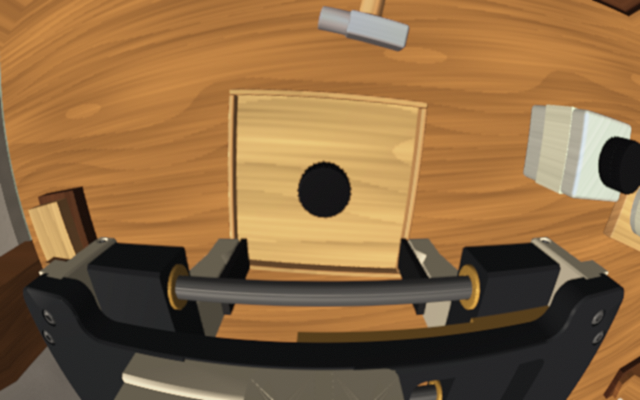

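The wrist picture shows the cap upright in the middle of the tray at about (325,190). The square tin still stands where it was, and the gripper is clear.

```bash
python3 -c "
from station import arm
print(arm.job_done())"
```

```text
the job is handed in; nothing more can be done
None
```

The black cap is unscrewed from the round can and set down open side down in the tray, the square tin was left untouched, and the job was handed in at about 31 s; the first close, just above the cap, missed, and the result of the judging was not shown.

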